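# Sort the sample forceps by their ratchets

## Task

Clear the two coupon forceps from the alloy-testing desk: put the one that is ratcheted shut in the narrow tray and the one that stands open in the wide tray. Lay each flat in the middle of its tray, lengthways (jaws pointing either way), and leave the shut one shut and the open one open.

Things in the scene. Friction and masses are not known exactly. Their poses are not given: they have to be found in the camera images.
- forceps_a_mid (a point): Centre of the pivot block of one steel ring-handled locking forceps lying flat, 6 mm above its underside. x: to the jaws (tips 63 mm ahead, rings to 92 mm behind; midway between the jaws if open); z up. Grip the block: 26 mm long, 18 wide (y), 12 high; other parts 7 mm high and narrower near it. 80 g. Shut: rings touching, 62 mm over both; open: rings 90 to 105 mm over both, jaws spread
- forceps_b_mid (a point): The same point and axes (block centre 6 mm above the underside, x to the jaws, z up) of the other forceps, alike in size and make. One of the two is ratcheted shut, the other stands open: read the hinge or look which. They can lie on either side.
- forceps_a_hinge (a joint): Opening angle (rad) of the forceps at point forceps_a_mid: 0 to 0.02 ratcheted shut, 0.40 to 0.55 standing open. The hinge is stiff (0.4 N m) and stays as it is when the tool is carried by its pivot block.
- forceps_b_hinge (a joint): Opening angle (rad) of the forceps at point forceps_b_mid: 0 to 0.02 ratcheted shut, 0.40 to 0.55 standing open. The hinge is stiff (0.4 N m) and stays as it is when the tool is carried by its pivot block.
- narrow_tray: Low black open tray, fixed to the desk, the narrower of the two: 240 x 110 mm outside (x by y), 232 x 102 mm inside, 20 mm high, walls 4 mm thick; floor's upper face 4 mm above the desk. Origin: centre of the underside, at desk level; x axis: along its 240 mm length; z up. The trays can stand on either side.
- wide_tray: Low black open tray, fixed to the desk, the wider of the two: 240 x 180 mm outside (x by y), 232 x 172 mm inside, 20 mm high, walls 4 mm thick; floor's upper face 4 mm above the desk. Origin: centre of the underside, at desk level; x axis: along its 240 mm length; z up. The trays can stand on either side.

How it is judged (in metres and radians):
At the end, for the whole second after the job is handed in: Shut forceps at rest in the narrow tray, open one in the wide: each block centre within 45 mm of the tray middle along, 35 mm across, 4-15 mm above the desk, tilt under 5 deg, long axis within 15 deg of the tray length either way; shut hinge below 0.15 rad, open hinge above 0.30 rad (x of forceps_a_mid in the frame of narrow_tray between -0.045 and 0.045 m and y of forceps_a_mid in the frame of narrow_tray between -0.035 and 0.035 m and z of forceps_a_mid in the frame of narrow_tray between 0.004 and 0.015 m and angle between each of forceps_a_mid, forceps_b_mid's own z axis and vertical below 0.09 rad and angle between the x axis of forceps_a_mid and the x axis of narrow_tray, either way round below 0.26 rad and linear speed of each of forceps_a, forceps_b below 0.02 m/s and x of forceps_b_mid in the frame of wide_tray between -0.045 and 0.045 m and y of forceps_b_mid in the frame of wide_tray between -0.035 and 0.035 m and z of forceps_b_mid in the frame of wide_tray between 0.004 and 0.015 m and angle between the x axis of forceps_b_mid and the x axis of wide_tray, either way round below 0.26 rad and value of joint forceps_a_hinge below 0.15 rad and value of joint forceps_b_hinge above 0.3 rad); the robot touches nothing.
It also fails if it takes over 56 s, if anything falls off the work surface, if the arm or the gripper's body presses on something with over 40 N, if the wrist force passes 120 N, or if a joint passes its speed limit or range.

## Robot

A 6-joint arm with a two-finger parallel gripper is mounted at the origin on the work surface. World frame = base frame: x ahead of the robot, y to its left, z up, the work surface at z = 0. Lengths are in mm, angles in rad, forces in N, time in s.
With the tool pointing down it reaches from about 275 to 825 mm from the base axis. Payload 4.9 kg.
Tool frame: the origin (TCP) lies at the very end of the fingers, on their centre line; the grasp point (between the pads) lies 19 mm behind it; z points along the fingers, y is the direction in which the jaws open and shut (so a half turn about z gives the same grasp; the last joint's range is limited). The gripper opens to 85 mm and grips with 20 to 120 N. Pads are 22 mm wide; open, the fingers measure 114 mm over their backs; the gripper's body (76 mm by 85 mm) begins 54 mm behind the grasp point. The pads swing forward as they close: fully open they stand 13 mm farther back than shut.
Start: joints at [-1.288, 0.326, -0.193, 1.052, 0, 1.437], TCP at [222.673, -502.927, 231.281] pointing down, gripper open.
Joint ranges: [-2.65, 2.65], [-0.97, 1.79], [-1.3, 1.35], [-1.93, 2.1], [-1.47, 1.37], [-3.14, 3.14]. Speed limits (rad/s): [2.57, 2.57, 3.14, 3.14, 3.14, 3.14].

## Interface

Orientations are given as [roll, pitch, yaw] about the fixed x, y, z axes, in that order (R = Rz(yaw) Ry(pitch) Rx(roll)).
In Python, from bench import bot, solve_ik, imaging gives the robot as it stands. Calls block until the motion is done:
- bot.move_ptp(position, orientation): joint-space move of the TCP to a pose.
- bot.movel(position, rot=None, max_speed=150, threshold=None): straight line of the TCP; rot=None keeps the orientation; max_speed is the mean speed in mm/s. With threshold (N) it stops when the force on the tool has changed by that much, and returns True; else False.
- bot.move_j(angles): joint-space move.
- bot.grip(opening, effort=None): opening from 0.0 (shut) to 1.0 (fully open); effort is the grip in N (None keeps the last); returns when the fingers have stopped.
- bot.dwell(seconds).
- solve_ik(position, orientation): joint angles nearest the present ones, or None.
- bot.get_state(): the state.
- imaging.capture(name): name is "side" or "top"; returns the picture (384x512x3 uint8, blue, green, red); there is no depth.
- imaging.camera_model(name): a dict with "K" (3x3 intrinsics, pixels), "position" and "rotation" of the camera in the world. Camera axes: x right, y up, looking along -z (the intrinsics and any distortion apply to the point x, -y, -z); pixel columns grow to the right and rows downward; lengths in mm; the calibration is good to about 2 mm. A picture is of the moment at which its call begins. camera_model takes no time and is no camera call.
A pose or a line that the arm cannot do raises bot.IKError and nothing moves.
- bot.sign_off(): hands the job in, once; it reports no verdict.
The state is a dict: "t": time; "qpos": joint angles; "joint_velocities": joint speeds; "effort": joint torques, N m; "tcp_pos": TCP position; "orientation": TCP orientation; "contact_force": force on the tool from outside, world axes, zero at the start; "wrist_torque": the same for the moment, N m; "opening": opening from 0.0 (shut) to 1.0 (fully open).
Only numpy, scipy, OpenCV 4.12 (cv2) and the standard library are available. Lean on these libraries where they do the work, as an engineer would, in place of code of your own. Each camera call takes 0.05 s, during which the arm holds its last target. There are 200 camera calls.

## Working session

There is one attempt and no reset: what is moved stays moved. The work goes in short steps, each a Python script; the robot and the scene stay as the last script left them, time stands still between calls to the robot, and variables do not carry over. Pictures are saved under pics/ and viewed, about 8 in all and at most 12, crops included, and the job is handed in when it is done.

```bash
ls; mkdir -p pics
python3 - <<'E'
from bench import bot,solve_ik,imaging
import cv2,numpy as np
for n in("top","side"):
    cv2.imwrite(f"pics/{n}0.png",imaging.capture(n)); m=imaging.camera_model(n); print(n,m)
s=bot.get_state();print(s['t'],s['orientation'],s['opening'])
E
```

```text
pics
top {'K': array([[355.41093665,   0.        , 254.90669883],
       [  0.        , 355.41093665, 193.6964498 ],
       [  0.        ,   0.        ,   1.        ]]), 'position': array([376.99055808,   7.46903739, 960.27340269]), 'rotation': array([ 0.13982147,  0.00631816, -1.55074302])}
side {'K': array([[372.57222602,   0.        , 253.79535903],
       [  0.        , 372.57222602, 189.16476475],
       [  0.        ,   0.        ,   1.        ]]), 'position': array([ 474.65180448, -634.24438884,  578.25151766]), 'rotation': array([ 8.85746161e-01, -3.31270217e-04, -6.81517719e-02])}
0.1 [-3.14003114e+00 -2.15112949e-04  4.16719643e-01] 1.002369493371201
```

View pics/top0.png

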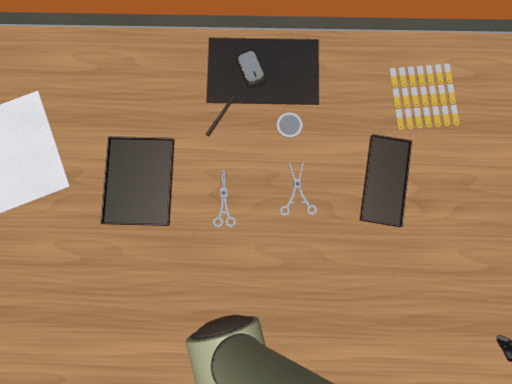

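View pics/side0.png

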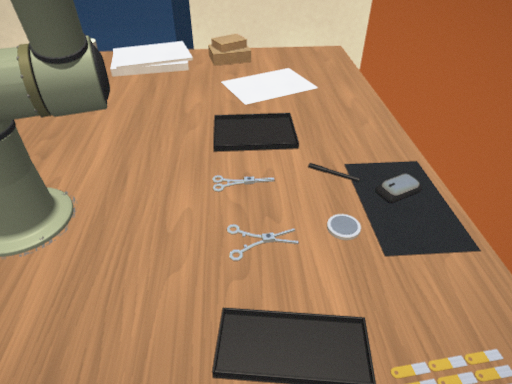

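The top view has the shut forceps near px (223,193) and the open one near (297,184). The wide tray is on the left at about (138,181) and the narrow one on the right at about (386,181). The side view agrees. Next I'll enlarge the middle.

```bash
cat > h.py <<'E'
import cv2,numpy as np
from scipy.spatial.transform import Rotation as R
from bench import bot,solve_ik,imaging
def world(uv,z,cam="top"):
    m=imaging.camera_model(cam);K=m["K"];u,v=uv
    d=R.from_euler('xyz',m["rotation"]).apply([(u-K[0,2])/K[0,0],-(v-K[1,2])/K[1,1],-1])
    p=m["position"];return p+d*(z-p[2])/d[2]
E
python3 - <<'E'
from h import *
im=cv2.imread("pics/top0.png")
a=cv2.resize(im[155:235,205:325],None,fx=6.5,fy=6.5,interpolation=cv2.INTER_CUBIC);cv2.imwrite("pics/c1.png",a)
b=np.hstack([im[125:235,95:180],im[125:235,355:420]]);cv2.imwrite("pics/c2.png",cv2.resize(b,None,fx=5,fy=5,interpolation=cv2.INTER_CUBIC))
E
```

```text
(no output)
```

View pics/c1.png

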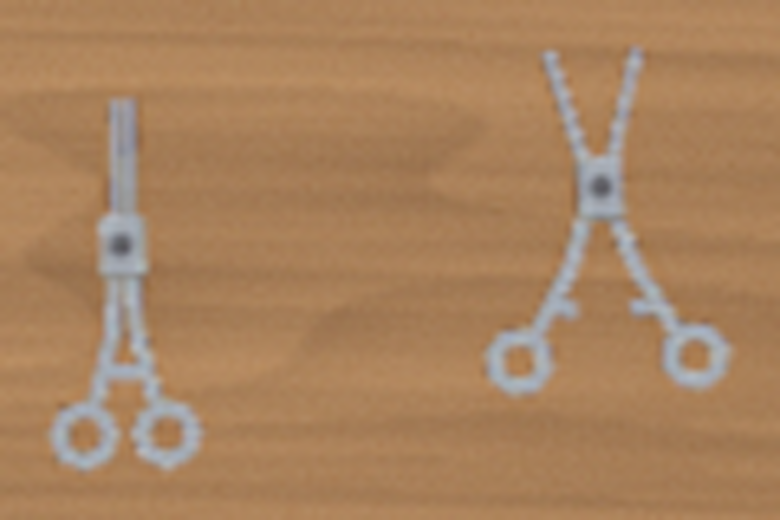

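View pics/c2.png

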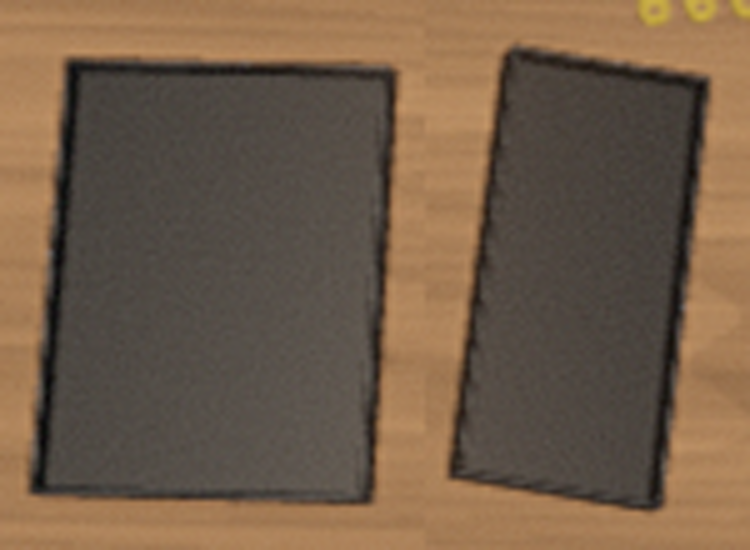

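The shut pivot is at crop px (121,244), with its tips at (122,100). The open pivot is at (600,187), with tips at (549,50) and (637,50). The rim corners of both trays are readable. I'll convert these to positions and check them against the given sizes.

Run:
```python
from h import *
f=lambda p,z:world((205+(p[0]+.5)/6.5-.5,155+(p[1]+.5)/6.5-.5),z)[:2]
def fc(name,piv,tips,rings):
    P=f(piv,12);T=np.mean([f(t,6) for t in tips],0);G=[f(t,6) for t in rings];g=np.mean(G,0);d=T-g
    print(name,P.round(1),'yaw',np.arctan2(d[1],d[0]).round(3),'tip',np.linalg.norm(T-P).round(),'ringc',np.linalg.norm(g-P).round(),'sep',np.linalg.norm(G[0]-G[1]).round())
fc('shut',(121,244),[(122,100)],[(84,434),(168,433)])
fc('open',(600,187),[(549,50),(637,50)],[(519,361),(696,355)])
def tr(name,c,x0):
    C=np.array([world((x0+(x+.5)/5-.5,125+(y+.5)/5-.5),20)[:2] for x,y in c]);m=C.mean(0)
    d=(C[0]+C[1]-C[2]-C[3])/2;w=(C[0]+C[3]-C[1]-C[2])/2
    print(name,m.round(1),np.linalg.norm(d).round(),np.linalg.norm(w).round(),'yaw',np.arctan2(d[1],d[0]).round(3),np.arctan2(-w[0],w[1]).round(3))
tr('wide',[(67,60),(395,68),(372,500),(33,490)],95)
tr('narrow',[(510,48),(708,77),(660,508),(453,477)],355-85)
for p,y in [((420,80),0),((430,-90),0),((420,320),0),((420,-330),0)]:
    for k in(0,np.pi):print(p,k,np.round(solve_ik([*p,150],[np.pi,0,y+k]),2))
```

```text
shut [513.  101.8] yaw 0.044 tip 62.0 ringc 78.0 sep 35.0
open [540.7 -96.8] yaw 0.05 tip 60.0 ringc 71.0 sep 73.0
wide [541.  331.6] 236.0 180.0 yaw 0.001 -0.008
narrow [ 554.7 -335.1] 237.0 109.0 yaw -0.15 -0.132
(420, 80) 0 [ 0.02  0.18 -0.62  0.77  0.   -3.13]
(420, 80) 3.141592653589793 [ 0.02  0.18 -0.62  0.77  0.    0.02]
(430, -90) 0 [-0.37  0.2  -0.59  0.78  0.    2.77]
(430, -90) 3.141592653589793 [-0.37  0.2  -0.59  0.78  0.   -0.37]
(420, 320) 0 [ 0.51  0.36 -0.37  0.84  0.   -2.63]
(420, 320) 3.141592653589793 [ 0.51  0.36 -0.37  0.84  0.    0.51]
(420, -330) 0 [-0.8   0.37 -0.36  0.85  0.    2.34]
(420, -330) 3.141592653589793 [-0.8   0.37 -0.36  0.85  0.   -0.8 ]
```

All sizes check out: tips about 62 mm, trays about 237x180 and 237x109 mm. I'll go above the shut forceps with the gripper partly open and take one close look.

```bash
cat >> h.py <<'E'
pi=np.pi
def crop(name,c,cam="side",w=120,h=90,k=6):
    im=imaging.capture(cam);m=imaging.camera_model(cam);u,v=c
    u=int(np.clip(u,w//2,512-w//2));v=int(np.clip(v,h//2,384-h//2));print('crop origin',u-w//2,v-h//2)
    cv2.imwrite(f"pics/{name}.png",cv2.resize(im[v-h//2:v+h//2,u-w//2:u+w//2],None,fx=k,fy=k,interpolation=cv2.INTER_CUBIC))
def st(t=''):
    s=bot.get_state();print(t,round(s['t'],2),np.round(s['tcp_pos'],1),np.round(s['orientation'],3),'F',np.round(s['contact_force'],1),'op',round(s['opening'],3))
E
python3 - <<'E'
from h import *
bot.grip(0.42)
bot.move_ptp([512,101.8,100],[pi,0,-pi+.044]);st()
bot.movel([512,101.8,30],max_speed=80);st()
crop("s1",(250,175))
E
```

```text
3.06 [512.4 101.1 100.2] [-3.141  0.    -3.099] F [ 0.6 -0.9 -0.5] op 0.423
 4.08 [512.4 101.8  30.4] [ 3.142e+00  1.000e-03 -3.098e+00] F [0.1 0.3 1. ] op 0.415
crop origin 190 130
```

View pics/s1.png

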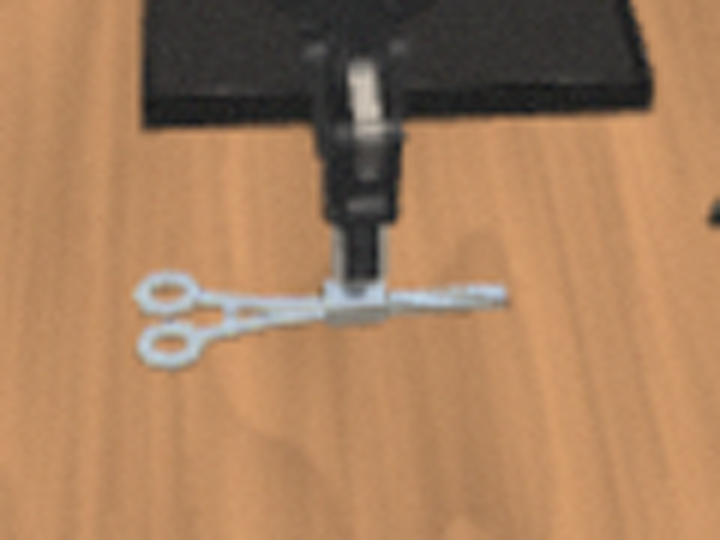

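In the crop, the finger at column 360 sits over the block (325–388), so x is right. I'll descend guarded and grip.

Run:
```python
from h import *
print(bot.movel([512,101.8,3],max_speed=35,threshold=6));st('down')
bot.grip(0.0,60);st('grip')
bot.movel([512,101.8,45],max_speed=80);st('lift')
crop("s2",(250,165))
```

```text
False
down 5.06 [512.1 101.8   3.1] [-3.142  0.    -3.098] F [-1.  -1.   0.5] op 0.417
grip 5.36 [512.4 101.8   3.5] [-3.141e+00  1.000e-03 -3.098e+00] F [-0.2 -0.4  4.3] op 0.19
lift 6.03 [511.8 101.8  44.9] [ 3.142 -0.    -3.098] F [-0.3  0.5 -0.8] op 0.183
crop origin 190 120
```

View pics/s2.png

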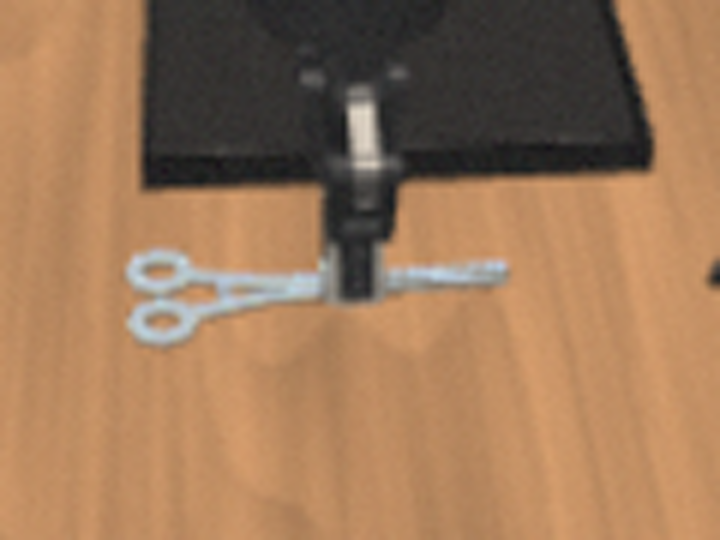

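It is lifted level at opening 0.18 and still shut. I'll place it in the narrow tray, then go over the open one.

Run:
```python
from h import *
bot.movel([512,101.8,90],max_speed=150)
bot.move_ptp([554,-335,90],[pi,0,-pi-.14]);st('over')
bot.movel([554,-335,30],max_speed=100)
print(bot.movel([554,-335,7],max_speed=25,threshold=5));st('down')
bot.grip(0.42);bot.dwell(.2)
bot.movel([554,-335,90],max_speed=150);st('up')
bot.move_ptp([540,-96.8,90],[pi,0,-pi+.05])
bot.movel([540,-96.8,30],max_speed=100);st()
a=imaging.capture("side")[190:384,195:385];cv2.imwrite("pics/s3.png",cv2.resize(a,None,fx=3,fy=3,interpolation=cv2.INTER_CUBIC))
```

```text
over 8.15 [ 554.3 -333.5   89.9] [ 3.141 -0.     3.003] F [ 0.3  0.1 -0.3] op 0.191
True
down 9.74 [ 553.7 -334.8    7.5] [ 3.141e+00 -1.000e-03  3.002e+00] F [-0.7  0.3  4.9] op 0.186
up 10.97 [ 553.6 -334.7   89.4] [ 3.140e+00 -3.000e-03  3.002e+00] F [-0.2  0.3 -0.4] op 0.416
 12.67 [540.3 -97.2  30.2] [-3.141  0.    -3.092] F [0.1 0.5 0.3] op 0.416
```

View pics/s3.png

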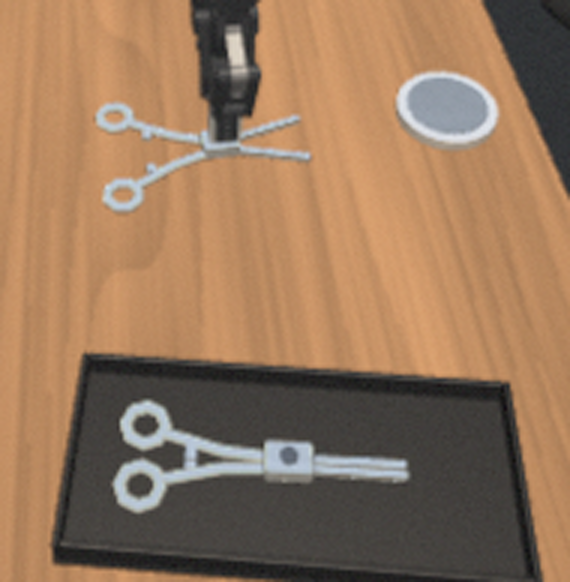

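The shut forceps lie flat and centred in the narrow tray, block at crop (288,460). The gripper finger at column 226 is over the open one's block (202–242), so I'll shift it 2 mm back and grip.

Run:
```python
from h import *
print(bot.movel([538.5,-96.8,3],max_speed=30,threshold=6));st('down')
bot.grip(0.0,60);st('grip')
if not .14<bot.get_state()['opening']<.26: raise SystemExit
bot.movel([538.5,-96.8,90],max_speed=100);st('lift')
bot.move_ptp([540,331,90],[pi,0,-pi]);st('over')
bot.movel([540,331,30],max_speed=100)
print(bot.movel([540,331,7],max_speed=25,threshold=5));st('down')
bot.grip(0.42);bot.dwell(.2)
bot.movel([540,331,120],max_speed=150);st('up')
bot.move_j([0,.1,-.8,1,0,0]);st()
cv2.imwrite("pics/t4.png",cv2.resize(imaging.capture("top")[115:240,90:430],None,fx=2.3,fy=2.3,interpolation=cv2.INTER_CUBIC))
```

```text
False
down 13.77 [538.7 -96.9   3.1] [-3.141  0.    -3.092] F [-0.8 -0.8 -0.4] op 0.418
grip 14.07 [538.9 -96.9   3.5] [-3.141e+00  1.000e-03 -3.092e+00] F [-0.4  0.2  4.2] op 0.188
lift 15.08 [537.9 -96.6  89.3] [ 3.141e+00 -1.000e-03 -3.092e+00] F [ 0.5 -0.1 -1.2] op 0.19
over 16.66 [540.4 329.8  89.9] [-3.141 -0.     3.14 ] F [ 0.1 -0.5 -1. ] op 0.187
True
down 18.25 [539.6 330.8   7.5] [-3.141e+00 -1.000e-03 -3.142e+00] F [-0.1  0.3  5.8] op 0.192
up 19.68 [539.3 330.7 119.1] [-3.14  -0.004  3.142] F [-0.3  0.7  0.5] op 0.418
 21.2 [218.3  73.7 146.8] [ 3.142 -0.328 -3.141] F [ 1.2 -0.4  0.8] op 0.422
```

View pics/t4.png

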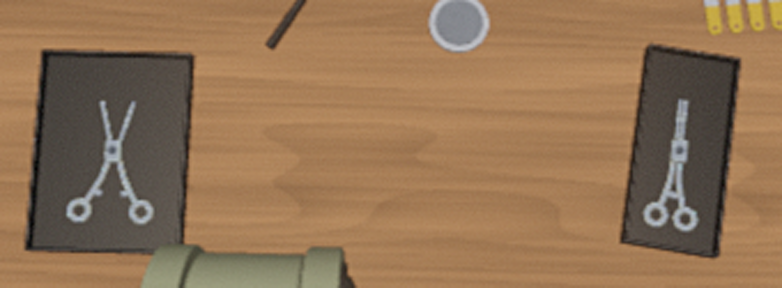

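Both forceps lie lengthways and centred: the open one at crop (113,150) in the wide tray, the shut one at (680,150) in the narrow tray. The arm is clear, so I'll hand in.

```bash
python3 -c "
from bench import bot
print(bot.sign_off())"
```

```text
the job is handed in; nothing more can be done
None
```

Both forceps are in their trays and the job is handed in. I gripped each by its pivot block, laying the shut one in the narrow tray and the open one in the wide tray.

**Last checks:** the final top view shows both flat, centred and lengthways, by eye within a few degrees of their trays. The shut one is still shut and the open one still open. The arm stood clear of everything and the clock read about 21 s of the 56 s allowed. Contact forces read before and after each move stayed below about 6 N.

**Not confirmed:** I judged the hinges by eye, not by measuring their angles, and took no last close-up to check the tilt. My tray lengths came out 3–4 mm short of the given 240 mm, well inside the placing margins. No check failed.

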